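# Hang the mallet in its ring

## Task

Hang the orange-headed mallet in the empty ring stand: it must go handle-first down through the ring until its head sits on the ring. First clear the green roller out of the blue V-saddle into the grey tray; then change your grip by setting the mallet down in the saddle (head in the V, handle slanting down) and letting go before you take it again by the head. Leave everything else where it is and let go of the mallet at the end.

Things in the scene. Friction and masses are not known exactly. Their poses are not given: they have to be found in the camera images.
- mallet_grip (a point): Middle of the 160 mm mallet, on its axis, a good place to grip the handle. Own x points to the head, y along the head's long axis, z up at the start. Black handle, square 20 x 20 mm, x = -80 to +36 mm; orange head beyond. 0.34 kg, balance point x = +46 mm. At the start it lies on the flat of its head, axis 19 mm above the bench, pointing anywhere; the handle does not touch the bench.
- mallet_head (a point): Centre of the mallet's head, an orange flat-sided block with dark ends, 44 mm (x, along the handle) x 88 mm (y) x 38 mm (z). Same axes as mallet_grip, 58 mm from it along +x.
- mallet_neck (a point): Point on the mallet's axis where the handle enters the head's flat underside (x = +36 mm from mallet_grip), same axes.
- saddle: Blue fixed stand, origin under its centre, x along the V groove. Two cheeks 20 mm thick, gap of 56 mm between them for handle or finger. Each: a 90 degree V of two 40 x 6 mm plates rising at 45 degrees to +y and -y, V bottom 105 mm above the bench, on a post 14 mm wide; base 124 x 100 x 8 mm. The mallet's head lies in the V, handle slanting 45 degrees down through the gap to +y or -y.
- saddle_seat (a point): Where the centre of the mallet's head lies (within 3 mm) once seated in the V, underside on one plate and a flat side on the other: 29 mm above the V's bottom, midway between the cheeks; 2 mm to the side away from the handle. Axes as saddle.
- roller_center (a point): Centre of the green roller, a cylinder 34 mm in diameter and 110 mm long, own x along its axis. At the start it lies in the saddle's V along the groove, centre 24 mm above the V's bottom. 0.11 kg.
- tray: Grey open tray, fixed, 130 mm (x) x 200 mm (y) outside, 40 mm high, walls and floor 4 to 5 mm. Origin at the centre of its underside, z up.
- ring_a_top (a point): Centre of the EMPTY ring's top face, 140 mm above the bench; z up. Dark steel ring, bore 32 mm, outer diameter 58 mm, 12 mm thick, fixed to a 16 mm post 50 mm off in its own +x, which ends 2 mm lower; base plate 8 mm thick, free below the ring. The hung mallet's handle ends 24 mm above the bench.
- ring_b_top (a point): Same for the OTHER ring stand, which already holds the red driver. The two stands can be swapped.
- driver: Red-handled screwdriver standing in ring_b, blade down, handle top 206 mm above the bench, 40 mm wide at its collar. Leave alone. Origin at the blade's tip.
- spanner: Steel spanner 120 mm long lying flat beside the mallet, along it, about 78 mm to the mallet's +y side. Leave alone.
- tape: Yellow ring-shaped roll, 54 mm in diameter, 22 mm high, about 85 mm to the mallet's -y side. Leave alone.
- threadlock: Small red bottle, 34 mm in diameter, 85 mm high, standing near the robot on its right. Leave alone. Origin under it.
- motor: Dark cylindrical motor, 60 mm in diameter, 80 mm high with its shaft, standing near the robot on its left. Leave alone. Origin under it.
- wheel: Black wheel, 100 mm in diameter, 28 mm high, lying flat at the far left. Leave alone.
- wheel2: Blue wheel, 100 mm in diameter, 28 mm high, lying flat at the far right. Leave alone.

How it is judged (in metres and radians):
On the way, in this order (a step that is already met when the one before it is completed fails the run):
1. the roller lies in the tray, let go (x of roller_center in the frame of tray between -0.062 and 0.062 m and y of roller_center in the frame of tray between -0.097 and 0.097 m and z of roller_center in the frame of tray below 0.04 m and contact force between roller and the fingers below 0.1 N and linear speed of roller below 0.05 m/s), for 0.2 s.
2. the mallet's head sits in the saddle's V with the handle slanting down, let go (distance between mallet_head and saddle_seat below 0.016 m and angle between mallet_head's own x axis and vertical between 0.6 and 0.97 rad and contact force between mallet and the fingers below 0.1 N and linear speed of mallet below 0.05 m/s), for 0.2 s.
At the end, for the whole second after the job is handed in: The mallet hangs upright in the empty ring (within 0.12 rad), handle down, its neck within 12 mm of the centre of the ring's top face, at rest; the roller lies at rest inside the tray (distance between mallet_neck and ring_a_top below 0.012 m and angle between mallet_head's own x axis and vertical below 0.12 rad and linear speed of each of mallet, roller below 0.02 m/s and x of roller_center in the frame of tray between -0.062 and 0.062 m and y of roller_center in the frame of tray between -0.097 and 0.097 m and z of roller_center in the frame of tray below 0.04 m); the robot touches nothing.
It fails at once if the driver moved more than 30 mm (distance of driver from where it was at the start of the episode above 0.03 m).
It fails at once if the spanner, tape moved more than 30 mm (distance of any of spanner, tape from where it was at the start of the episode above 0.03 m).
It fails at once if the threadlock, motor, wheel, wheel2 moved more than 30 mm (distance of any of threadlock, motor, wheel, wheel2 from where it was at the start of the episode above 0.03 m).
It also fails if it takes over 64 s, if anything falls off the work surface, if the arm or the gripper's body presses on something with over 40 N, if the wrist force passes 120 N, or if a joint passes its speed limit or range.

## Robot

A 6-joint arm with a two-finger parallel gripper is mounted at the origin on the work surface. World frame = base frame: x ahead of the robot, y to its left, z up, the work surface at z = 0. Lengths are in mm, angles in rad, forces in N, time in s.
With the tool pointing down it reaches from about 350 to 775 mm from the base axis. Payload 7.3 kg.
Tool frame: the origin (TCP) lies midway between the tips of the shut fingers; the grasp point (between the pads) lies 19 mm behind it; z points along the fingers, y is the line along which they close (so a half turn about z gives the same grasp; the last joint's range is limited). The gripper opens to 92 mm and grips with 3 to 60 N. Pads are 19 mm wide; open, the fingers measure 130 mm over their backs; the gripper's body (75 mm by 190 mm) begins 47 mm behind the grasp point.
Start: joints at [-1.315, 0.342, 1.524, -0, 1.275, -0.146], TCP at [205.338, -483.199, 226.741] pointing down, gripper open.
Joint ranges: [-2.53, 2.53], [-0.77, 2.02], [0.04, 2.7], [-1, 4.14], [0.28, 2.66], [-3.11, 3.11]. Speed limits (rad/s): [2.57, 2.57, 3.14, 3.14, 3.14, 3.14].

## Interface

Orientations are given as [roll, pitch, yaw] about the fixed x, y, z axes, in that order (R = Rz(yaw) Ry(pitch) Rx(roll)).
In Python, from plant import bot gives the robot as it stands. The module is installed in compiled form; this text tells all that it offers.
- The arm moves only by the shell command python3 -m crank 'ROWS' [OPENING]. ROWS is JSON, a list of rows, each a list of 6 numbers: the shift along the tool's x, y, z in m, then the turn, a rotation vector about the tool's x, y, z in rad. In form: [[dx, dy, dz, wx, wy, wz], ...]. A call has 1 to 5 rows; each row shifts and turns the commanded pose from where the row before left it, along the tool's axes as they then stand; what a row does not reach is not made up. A row lasts 1/8 s, in which the tool goes at most 62.5 mm and 10.7 degrees, less where a joint would pass 70% of its speed; a pose out of reach is approached as far as the arm can. A call is refused whole if a number of a shift passes 0.0625 or a number of a turn 0.188, either way. A call with a gripper value outside its range is refused whole. OPENING is the opening in per cent of the stroke, from 0 (shut) to 100 (fully open), set as the call begins (- or left out, the last holds). The fingers move at their own pace and stop on an object; the grip force is fixed at half the most. Time passes only in rows, so rows that do not move let the fingers close. It gives the time, the measured TCP pose, the force, the opening and the grip force at its end, in the units of the state.
- bot.get_obs(): the state, without advancing time (a new reading comes with each control period).
- bot.capture(name): name is "scene" or "top" or "wrist"; returns a dict with "color" (420x560x3 uint8, blue, green, red), "fov_y" (degrees; the focal length in pixels is half the picture's height over the tangent of half this angle, whatever the lens; pixels are square), "cx", "cy" (the principal point, pixels), "k1" (the pictures are not rectified: a ray, as slopes to the right and down, at radius r is drawn at 1 + k1 r^2 times it, then the intrinsics apply), "extrinsics" (4x4, takes a point from world to camera coordinates); the wrist camera has in their place "tool_from_camera" (4x4, takes a point from camera to tool coordinates, whose origin is the TCP and whose axes are the flange's). Camera axes: x right, y up, looking along -z (the intrinsics and any distortion apply to the point x, -y, -z); pixel columns grow to the right and rows downward; lengths in mm; the calibration is good to about 2 mm. A picture is of the moment at which its call begins: read the wrist's pose just before it. There is no depth.
- bot.close_job(): hands the job in; it is judged then, once.
The state is a dict: "time": time; "joint_positions": joint angles; "dq": joint speeds; "tau": joint torques, N m; "tool_pos": TCP position; "tcp_rot": TCP orientation; "contact_force": force on the tool from outside, world axes, zero at the start; "moment": the same for the moment, N m; "grip_width": finger opening in mm; "finger_force": force on a finger pad.
Only numpy, scipy, OpenCV 4.12 (cv2) and the standard library are available. Lean on these libraries where they do the work, as an engineer would, in place of code of your own. Each camera call takes 0.05 s, during which the arm holds its last target. There are 200 camera calls.

## Working session

There is one attempt and no reset: what is moved stays moved. The work goes in short steps, Python scripts to look and compute and a shell command to move; the robot and the scene stay as the last step left them, time stands still between calls to the robot, and variables do not carry over. Pictures are saved under pics/ and viewed, at most 10 in all, crops included, and the job is handed in when it is done.

```bash
mkdir -p pics; cat > h.py <<'E'
import numpy as np, cv2
from plant import bot
from scipy.spatial.transform import Rotation as R
def snap(n,f):
    o=bot.get_obs(); c=bot.capture(n); cv2.imwrite('pics/'+f+'.png',c['color']); 
    d={k:v for k,v in c.items() if k!='color'}; d['pos']=o['tool_pos']; d['rot']=o['tcp_rot']
    np.save('pics/'+f+'.npy',d,allow_pickle=True); return c
def cam(f):
    d=np.load('pics/'+f+'.npy',allow_pickle=True).item()
    if 'extrinsics' in d: M=np.linalg.inv(np.array(d['extrinsics']))
    else:
        T=np.eye(4); T[:3,:3]=R.from_euler('xyz',d['rot']).as_matrix(); T[:3,3]=d['pos']; M=T@np.array(d['tool_from_camera'])
    return d,M
def ray(f,u,v):
    d,M=cam(f); F=210/np.tan(np.radians(d['fov_y'])/2)
    p=np.array([(u-d['cx'])/F,(v-d['cy'])/F]); q=p.copy()
    for _ in range(30): q=p/(1+d['k1']*(q@q))
    return M[:3,3], M[:3,:3]@np.array([q[0],-q[1],-1])
def atz(f,u,v,z):
    o,r=ray(f,u,v); return o+r*(z-o[2])/r[2]
def proj(f,P):
    d,M=cam(f); F=210/np.tan(np.radians(d['fov_y'])/2)
    c=np.linalg.inv(M)@np.append(P,1); q=np.array([c[0],-c[1]])/-c[2]; q=q*(1+d['k1']*(q@q))
    return q*F+[d['cx'],d['cy']]
E
python3 - <<'E'
from h import *
print(bot.get_obs())
for n in('scene','top'):
    c=snap(n,n+'0'); print({k:v for k,v in c.items() if k!='color'})
    cv2.imwrite('pics/%s0b.png'%n,cv2.resize(c['color'],(800,600),interpolation=cv2.INTER_CUBIC))
E
```

```text
{'time': 0.0, 'joint_positions': array([-1.31498105e+00,  3.42698237e-01,  1.52500297e+00,  2.14574950e-05,
        1.27543516e+00, -1.46038234e-01]), 'dq': array([ 0.00246972, -0.00013775,  0.00079824,  0.00217515,  0.00025453,
       -0.00152004]), 'tau': array([-1.55068297e-03, -4.31246459e+01, -2.44213986e+01,  7.15618883e-02,
        5.60708146e-02, -1.35777091e-04]), 'tool_pos': array([ 205.24337211, -482.77133107,  226.06259426]), 'tcp_rot': array([-3.14006837e+00, -2.44939616e-04,  4.01847058e-01]), 'contact_force': array([-0.89955291, -0.46499889, -0.54507662]), 'moment': array([ 0.0192462 ,  0.04291388, -0.047423  ]), 'finger_force': 0.0, 'grip_width': 91.69849751675386}
{'fov_y': 43.88817629447816, 'cx': 282.88711612363676, 'cy': 207.56823736240807, 'k1': -0.002443873985507131, 'extrinsics': array([[ 5.37057016e-01,  8.43525868e-01,  5.81989587e-03,
        -2.93890612e+02],
       [-7.19545845e-01,  4.54498649e-01,  5.25056907e-01,
         2.81530680e+02],
       [ 4.40253949e-01, -2.86173178e-01,  8.51047221e-01,
        -1.44558483e+03],
       [ 0.00000000e+00,  0.00000000e+00,  0.00000000e+00,
         1.00000000e+00]])}
{'fov_y': 51.002564440393414, 'cx': 282.06139223645937, 'cy': 207.61687211972938, 'k1': -0.07336287852189957, 'extrinsics': array([[ 2.42340384e-02, -9.99704125e-01, -2.09137983e-03,
         1.42437497e+00],
       [ 9.88357256e-01,  2.36445437e-02,  1.50302592e-01,
        -4.95507100e+02],
       [-1.50208672e-01, -5.70946921e-03,  9.88637829e-01,
        -1.01054497e+03],
       [ 0.00000000e+00,  0.00000000e+00,  0.00000000e+00,
         1.00000000e+00]])}
```

View pics/top0b.png

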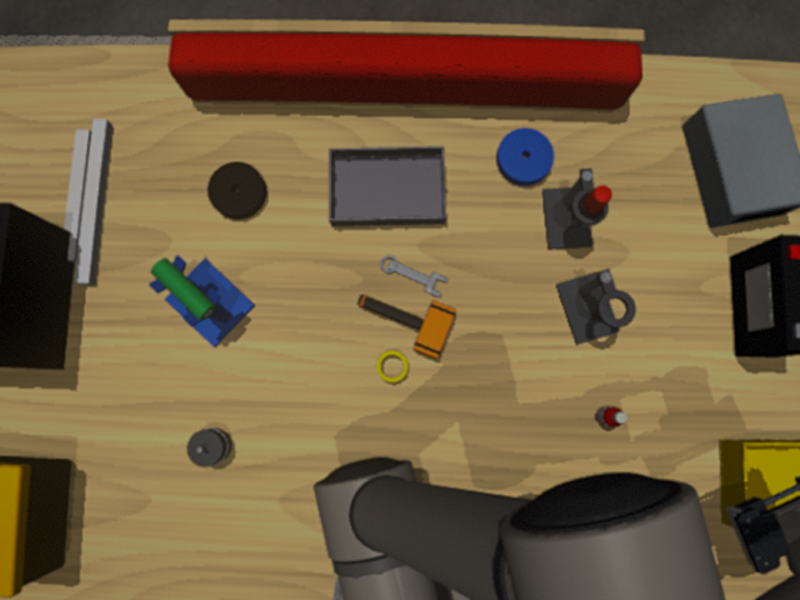

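View pics/scene0b.png

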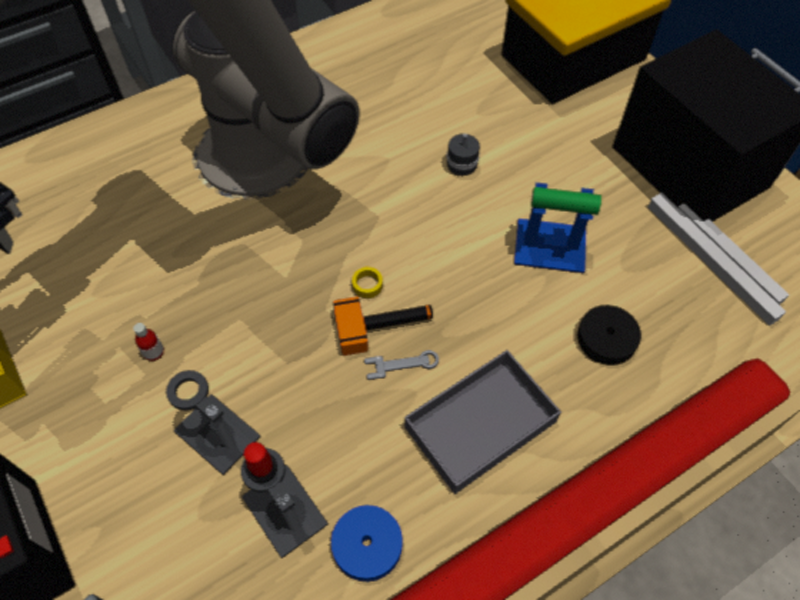

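The top view (×1.43 enlarged) shows the roller from (161,269) to (205,308), mallet tail (362,300) and head centre (435,330), empty ring (617,307) with its post at (605,276), and tray centre (388,187). In the scene view the roller ends are at (534,200) and (600,203), and the ring is at (187,390).

```bash
python3 - <<'E'
from h import *
s=1/1.42857
def t(n,u,v,z,f='top0'): p=atz(f,u*s,v*s,z); print(n,p.round(1)); return p
a=t('roll end1',161,269,129);b=t('roll end2',205,308,129);print('axis yaw',np.arctan2(*(b-a)[1::-1]),np.linalg.norm(b-a),(a+b)/2)
a=t('mal tail',362,299,19);b=t('head top c',437,327,38);print(np.arctan2(*(b-a)[1::-1]))
for u,v in((430,302),(456,309),(440,357),(416,350)):t('hc',u,v,38)
for q in((331,149),(444,147),(447,227),(329,226)):t('tray',*q,40)
t('ring',617,307,140);t('post',605,276,138);t('ringb',590,207,140);t('driver top',601,194,206)
for q in((205,260),(253,305),(217,346)):t('sadbase',*q,8)
def tri(p,q):
    o1,r1=ray('top0',p[0]*s,p[1]*s);o2,r2=ray('scene0',q[0]*s,q[1]*s)
    A=np.stack([r1,-r2],1);k=np.linalg.lstsq(A,o2-o1,rcond=None)[0];x=o1+k[0]*r1;y=o2+k[1]*r2
    return (x+y)/2,np.linalg.norm(x-y)
print('tri ring',tri((617,307),(187,390)));print('tri roller',tri((183,289),(567,201)))
print('tri driver',tri((603,194),(256,455)))
E
```

```text
roll end1 [515.7 388.3 129. ]
roll end2 [456.6 314.6 129. ]
axis yaw -2.246513018758105 94.46309152052544 [486.11890553 351.46623304 129.        ]
mal tail [492.3  82.8  19. ]
head top c [445.7 -44.2  38. ]
-1.9225788771866763
hc [487.2 -31.9  38. ]
hc [476.5 -75.3  38. ]
hc [396.4 -49.9  38. ]
hc [406.9 -10.3  38. ]
tray [750.6 144.3  40. ]
tray [758.7 -51.4  40. ]
tray [615.8 -58.3  40. ]
tray [612.9 141.6  40. ]
ring [ 471.6 -310.7  140. ]
post [ 519.1 -294.1  138. ]
ringb [ 626.8 -273.   140. ]
driver top [ 626.3 -269.8  206. ]
sadbase [556.1 360.1   8. ]
sadbase [479.  270.7   8. ]
sadbase [407.  328.6   8. ]
tri ring (array([ 472.69045005, -311.89550379,  134.29373819]), np.float64(1.4943341074291203))
tri roller (array([486.67888849, 354.61659313, 123.03812332]), np.float64(2.757349404625447))
tri driver (array([ 631.58015204, -275.39773292,  192.51026197]), np.float64(3.6477523870813098))
```

```bash
cat >> h.py <<'E'
def down(yaw): return R.from_euler('xyz',[np.pi,0,yaw])
def plan(P,Rt,n,start=None):
    if start is None:
        o=bot.get_obs(); start=(o['tool_pos'],R.from_euler('xyz',o['tcp_rot']))
    p0,R0=start; w=(R0.inv()*Rt).as_rotvec()/n
    S=sum(R.from_rotvec(k*w).as_matrix() for k in range(n))
    d=np.linalg.solve(S,R0.inv().apply(np.array(P)-p0))/1000
    print(n,'rows',(d.round(4)).tolist(),w.round(4).tolist(),'max',abs(d).max().round(3),abs(w).max().round(3))
    return np.array(P),Rt
def st():
    o=bot.get_obs(); print(round(o['time'],2),o['tool_pos'].round(1),o['tcp_rot'].round(3),'q',o['joint_positions'].round(2),'F',o['contact_force'].round(1),'w',round(o['grip_width'],1),'ff',round(o['finger_force'],1))
E
python3 - <<'E'
from h import *
o=bot.get_obs()
a=plan([440,-60,300],down(.402),8); b=plan([484,350,230],down(.875),7,a)
E
```

```text
8 rows [0.0477, -0.0372, -0.0092] [-0.0002, -0.0, -0.0] max 0.048 0.0
7 rows [0.0388, -0.045, 0.01] [0.0, 0.0, -0.0676] max 0.045 0.068
```

```bash
python3 -m crank '[[0.0477,-0.0372,-0.0092,0,0,0],[0.0477,-0.0372,-0.0092,0,0,0],[0.0477,-0.0372,-0.0092,0,0,0],[0.0477,-0.0372,-0.0092,0,0,0],[0.0477,-0.0372,-0.0092,0,0,0]]' 65 && python3 -m crank '[[0.0477,-0.0372,-0.0092,0,0,0],[0.0477,-0.0372,-0.0092,0,0,0],[0.0477,-0.0372,-0.0092,0,0,0],[0,0,0,0.15,0,0],[0,0,0,0,0,0]]' && python3 -c "
from h import *
st()" && python3 -m crank '[[0,0,0,-0.15,0,0],[0.0388,-0.045,0.01,0,0,-0.0676],[0.0388,-0.045,0.01,0,0,-0.0676],[0.0388,-0.045,0.01,0,0,-0.0676],[0.0388,-0.045,0.01,0,0,-0.0676]]' && python3 -m crank '[[0.0388,-0.045,0.01,0,0,-0.0676],[0.0388,-0.045,0.01,0,0,-0.0676],[0.0388,-0.045,0.01,0,0,-0.0676],[0,0,0,0,0,0],[0,0,0,0,0,0]]' && python3 - <<'E'
from h import *
st()
c=snap('wrist','w1'); cv2.imwrite('pics/w1b.png',cv2.resize(c['color'],(800,600),interpolation=cv2.INTER_CUBIC))
print(cam('w1')[0])
E
```

```text
time: 0.72
tool_pos: [352.6, -216.9, 272.9]
tcp_rot: [-3.142, -0.0, 0.401]
contact_force: [1.4, -0.0, -0.7]
grip_width: 59.8
finger_force: 0.0
time: 1.35
tool_pos: [440.7, -60.0, 299.3]
tcp_rot: [-2.991, 0.002, 0.403]
contact_force: [0.2, -0.7, 0.1]
grip_width: 59.5
finger_force: 0.0
1.35 [440.7 -60.  299.3] [-2.991e+00  2.000e-03  4.030e-01] q [-0.38  0.19  1.54  0.1   1.52  0.77] F [ 0.2 -0.7  0.1] w 59.5 ff 0.0
time: 1.98
tool_pos: [489.6, 171.9, 260.0]
tcp_rot: [3.139, -0.001, 0.671]
contact_force: [0.9, -1.2, 0.2]
grip_width: 59.7
finger_force: 0.0
time: 2.6
tool_pos: [484.6, 348.3, 230.2]
tcp_rot: [3.14, 0.001, 0.873]
contact_force: [0.3, -1.0, 0.5]
grip_width: 59.6
finger_force: 0.0
2.6 [484.6 348.3 230.2] [3.14e+00 1.00e-03 8.73e-01] q [ 0.5   0.47  1.31 -0.    1.36  1.19] F [ 0.3 -1.   0.5] w 59.6 ff 0.0
{'fov_y': 59.68744706075383, 'cx': 276.5945752431932, 'cy': 213.495450067887, 'k1': -0.05175843261654636, 'tool_from_camera': array([[-1.67441693e-03,  9.56048893e-01,  2.93202508e-01,
         7.91746723e+01],
       [ 9.99998563e-01,  1.52316858e-03,  7.44164473e-04,
        -7.18701195e-01],
       [ 2.64860772e-04,  2.93203332e-01, -9.56050070e-01,
        -1.55506231e+02],
       [ 0.00000000e+00,  0.00000000e+00,  0.00000000e+00,
         1.00000000e+00]]), 'pos': array([484.57609088, 348.28955601, 230.16296099]), 'rot': array([3.13999639e+00, 5.24167484e-04, 8.73043537e-01])}
```

View pics/w1b.png

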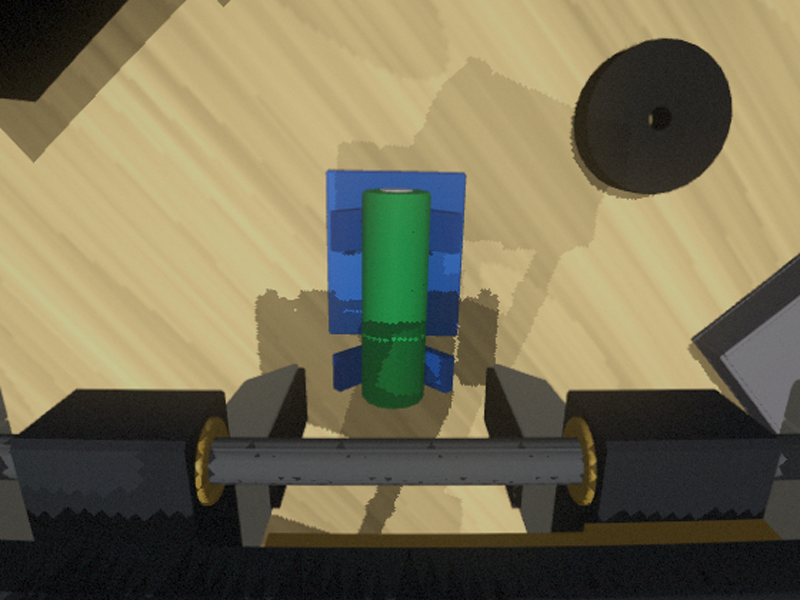

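The wrist view shows the roller axis upright in the picture, ends at about (397,190) and (393,407). The base corners are at (327,170), (466,174), (457,335) and (330,333), and the near V tips are at (334,391) and (453,392).

```bash
python3 - <<'E'
from h import *
s=.7
def t(n,u,v,z): p=atz('w1',u*s,v*s,z); print(n,p.round(1)); return p
B=[t('base',*q,8) for q in((327,170),(466,174),(457,335),(330,333))]
print('c',sum(B)/4, [np.linalg.norm(B[i]-B[i-1]).round(1) for i in range(4)])
e=B[0]-B[3]+B[1]-B[2]; print('yaw',np.arctan2(e[1],e[0]))
L=t('tipL',333,352,133);Rr=t('tipR',453,352,133); L2=t('tipLn',334,391,133);R2=t('tipRn',453,392,133);print((L+Rr)/2,(L2+R2)/2)
F1=t('far L',330,210,133);F2=t('far R',464,210,133);print((F1+F2)/2)
a=t('rollfar',397,188,146);b=t('rollnear',393,407,129)
m=t('edgeL mid',363,290,133);m2=t('edgeR',429,290,133);print((m+m2)/2)
m=t('edgeL near',362,390,133);m2=t('edgeR',425,390,133);print((m+m2)/2)
m=t('edgeL far',363,200,133);m3=t('edgeR',431,200,133);c=(m+m3-m-0)-0;print((m+m3)/2)
E
```

```text
base [487.7 427.3   8. ]
base [560.8 362.2   8. ]
base [481.3 271.4   8. ]
base [407.6 335.6   8. ]
c [484.36147586 349.11823549   8.        ] [np.float64(121.8), np.float64(97.8), np.float64(120.7), np.float64(97.7)]
yaw 0.852886787650804
tipL [443.8 351.3 133. ]
tipR [491.6 311.1 133. ]
tipLn [429.2 334.3 133. ]
tipRn [477.4 292.9 133. ]
[467.72376518 331.16389595 133.        ] [453.29684299 313.62840329 133.        ]
far L [491.8 406.6 133. ]
far R [541.  365.2 133. ]
[516.43415037 385.94123594 133.        ]
rollfar [523.7 394.7 146. ]
rollnear [445.8 305.1 129. ]
edgeL mid [477.8 366.4 133. ]
edgeR [503.1 345.1 133. ]
[490.43738605 355.76588671 133.        ]
edgeL near [441.  325.1 133. ]
edgeR [466.7 303.5 133. ]
[453.87245813 314.33128582 133.        ]
edgeL far [507. 400. 133.]
edgeR [531.9 379.1 133. ]
[519.46167647 389.55587483 133.        ]
```

```bash
python3 -m crank '[[0.001,-0.001,0.04,0,0,0.02],[0,0,0.04,0,0,0],[0,0,0.037,0,0,0],[0,0,0,0,0,0],[0,0,0,0,0,0]]' && python3 -m crank '[[0,0,0,0,0,0],[0,0,0,0,0,0],[0,0,0,0,0,0],[0,0,0,0,0,0]]' 0 && python3 - <<'E'
from h import *
st()
a=plan([484.6,349.5,220],down(.853),2); b=plan([684,44,120],down(1.6),8,a);c=plan([684,44,11],down(1.6),3,b)
E
```

```text
time: 3.28
tool_pos: [485.5, 350.6, 115.2]
tcp_rot: [3.14, -0.003, 0.853]
contact_force: [0.3, -0.2, -0.1]
grip_width: 59.7
finger_force: 0.0
time: 3.78
tool_pos: [485.6, 350.4, 114.3]
tcp_rot: [3.138, -0.002, 0.855]
contact_force: [4.1, -4.0, 3.1]
grip_width: 33.3
finger_force: 30.0
3.77 [485.6 350.4 114.3] [ 3.138e+00 -2.000e-03  8.550e-01] q [ 0.5   0.58  1.47 -0.    1.09  1.22] F [ 4.1 -4.   3.1] w 33.3 ff 30.0
2 rows [-0.0006, 0.0001, -0.0529] [0.0016, -0.0008, 0.0011] max 0.053 0.002
8 rows [-0.0264, 0.0385, 0.0125] [0.0, 0.0, -0.0934] max 0.038 0.093
3 rows [0.0, -0.0, 0.0363] [0.0, 0.0, 0.0] max 0.036 0.0
```

```bash
python3 -m crank '[[0,0,-0.053,0,0,0],[0,0,-0.053,0,0,0],[-0.0264,0.0385,0.0125,0,0,-0.0934],[-0.0264,0.0385,0.0125,0,0,-0.0934],[-0.0264,0.0385,0.0125,0,0,-0.0934]]' && python3 -m crank '[[-0.0264,0.0385,0.0125,0,0,-0.0934],[-0.0264,0.0385,0.0125,0,0,-0.0934],[-0.0264,0.0385,0.0125,0,0,-0.0934],[-0.0264,0.0385,0.0125,0,0,-0.0934],[-0.0264,0.0385,0.0125,0,0,-0.0934]]' && python3 -m crank '[[0,0,0,0,0,0],[0,0,0,0,0,0]]' && python3 - <<'E'
from h import *
st()
c=snap('top','t2'); cv2.imwrite('pics/t2b.png',cv2.resize(c['color'][60:240,170:410],(800,600),interpolation=cv2.INTER_CUBIC))
E
```

```text
time: 4.4
tool_pos: [531.6, 218.7, 181.7]
tcp_rot: [3.141, -0.0, 1.139]
contact_force: [1.2, 0.1, -2.1]
grip_width: 33.0
finger_force: 30.0
time: 5.03
tool_pos: [685.1, 44.8, 118.9]
tcp_rot: [-3.141, 0.0, 1.605]
contact_force: [0.9, 0.1, -1.0]
grip_width: 33.3
finger_force: 30.0
time: 5.28
tool_pos: [683.8, 46.4, 119.0]
tcp_rot: [-3.14, -0.0, 1.601]
contact_force: [0.9, -0.6, -0.6]
grip_width: 32.9
finger_force: 30.0
5.28 [683.8  46.4 119. ] [-3.14  -0.     1.601] q [-0.04  0.73  1.17  0.    1.25 -0.07] F [ 0.9 -0.6 -0.6] w 32.9 ff 30.0
```

View pics/t2b.png

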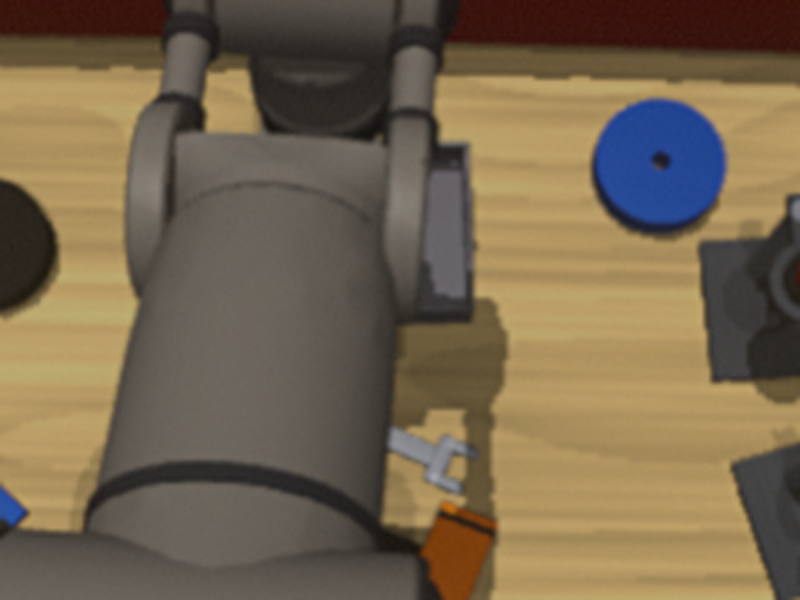

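The arm covers the tray in this picture, so it shows nothing useful about the roller. I'll lower it, release, and check the tray afterwards.

```bash
python3 -m crank '[[0,0,0.04,0,0,0],[0,0,0.04,0,0,0],[0,0,0.028,0,0,0],[0,0,0,0,0,0]]' && python3 -m crank '[[0,0,0,0,0,0],[0,0,0,0,0,0],[0,0,0,0,0,0]]' 52 && python3 -m crank '[[0,0,-0.03,0,0,0],[0,0,-0.05,0,0,0],[0,0,-0.05,0,0,0]]' && python3 - <<'E'
from h import *
st()
a=plan([443,-35,230],down(1.24),6)
E
```

```text
time: 5.82
tool_pos: [682.2, 47.2, 9.7]
tcp_rot: [-3.137, -0.0, 1.603]
contact_force: [0.1, -0.3, -0.9]
grip_width: 33.5
finger_force: 30.0
time: 6.2
tool_pos: [685.0, 46.1, 12.8]
tcp_rot: [3.139, 0.0, 1.602]
contact_force: [-0.6, -0.0, -0.1]
grip_width: 47.7
finger_force: 0.0
time: 6.58
tool_pos: [684.2, 45.9, 143.2]
tcp_rot: [3.141, 0.0, 1.602]
contact_force: [0.6, -0.5, -0.5]
grip_width: 47.7
finger_force: 0.0
6.58 [684.2  45.9 143.2] [3.141 0.    1.602] q [-0.04  0.71  1.14 -0.    1.3  -0.08] F [ 0.6 -0.5 -0.5] w 47.7 ff 0.0
6 rows [-0.0183, -0.0385, -0.0145] [0.0001, 0.0, 0.0603] max 0.039 0.06
```

```bash
python3 -m crank '[[-0.0183,-0.0385,-0.0145,0,0,0.06],[-0.0183,-0.0385,-0.0145,0,0,0.06],[-0.0183,-0.0385,-0.0145,0,0,0.06]]' 45 && python3 -m crank '[[-0.0183,-0.0385,-0.0145,0,0,0.06],[-0.0183,-0.0385,-0.0145,0,0,0.06],[-0.0183,-0.0385,-0.0145,0,0,0.06],[0,0,0,0,0,0],[0,0,0,0,0,0]]' && python3 - <<'E'
from h import *
st()
c=snap('wrist','w2')['color']
t=snap('scene','s2')['color'][200:360,260:420]
a=cv2.resize(c,(560,420)); 
v=np.zeros((420,800,3),np.uint8); v[:,:560]=c; v[:240,560:]=cv2.resize(t,(240,240),interpolation=cv2.INTER_CUBIC)
cv2.imwrite('pics/v2.png',v)
E
```

```text
time: 6.95
tool_pos: [566.3, -6.1, 185.9]
tcp_rot: [3.14, 0.0, 1.42]
contact_force: [0.1, -0.5, 0.1]
grip_width: 41.4
finger_force: 0.0
time: 7.58
tool_pos: [443.9, -35.4, 228.9]
tcp_rot: [3.14, -0.0, 1.242]
contact_force: [0.4, 0.2, 0.4]
grip_width: 41.4
finger_force: 0.0
7.58 [443.9 -35.4 228.9] [ 3.14  -0.     1.242] q [-0.25  0.19  1.73  0.    1.22  0.08] F [0.4 0.2 0.4] w 41.4 ff 0.0
```

View pics/v2.png

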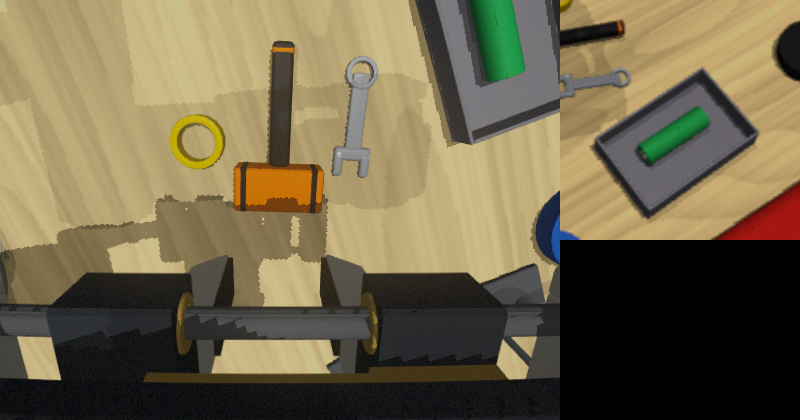

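The roller lies in the tray's middle. The mallet is in front of the camera: handle centre from about (284,52) to (279,160), head at (235..323, 163..212).

```bash
python3 - <<'E'
from h import *
a=atz('w2',284,52,29);b=atz('w2',279.5,160,29)
print(a,b,np.linalg.norm(a-b)); yaw=np.arctan2(*(b-a)[1::-1]);print('xm yaw',yaw)
for q in((236,166),(321,168),(322,212),(234,207)):print(atz('w2',*q,38))
u=np.array([np.cos(yaw),np.sin(yaw),0])
g=b-u*26+0; g2=a+u*90
print('grip +10 est',g,g2)
E
```

```text
[489.53293451  79.02336493  29.        ] [454.09473652 -12.47955995  29.        ] 98.12569050759261
xm yaw -1.9402983058759036
[413.40280571  -3.09673702  38.        ]
[489.50085364 -31.22779163  38.        ]
[477.65068519 -73.57365947  38.        ]
[397.13825497 -40.49958832  38.        ]
grip +10 est [463.48466431  11.76563042  29.        ] [457.02933833  -4.90229405  29.        ]
```

```bash
python3 - <<'E'
from h import *
a=plan([461.8,7.7,100],down(1.2015),3);b=plan([461.8,7.7,4],down(1.2015),3,a)
E
```

```text
3 rows [0.0155, 0.0008, 0.0427] [0.0001, -0.0, 0.0138] max 0.043 0.014
3 rows [0.0, -0.0, 0.032] [0.0, 0.0, 0.0] max 0.032 0.0
```

```bash
python3 -m crank '[[0.0155,0.0008,0.0427,0,0,0.0138],[0.0155,0.0008,0.0427,0,0,0.0138],[0.0155,0.0008,0.0427,0,0,0.0138],[0,0,0.032,0,0,0],[0,0,0.032,0,0,0]]' && python3 -m crank '[[0,0,0.032,0,0,0],[0,0,0,0,0,0],[0,0,0,0,0,0]]' && python3 -m crank '[[0,0,0,0,0,0],[0,0,0,0,0,0],[0,0,0,0,0,0],[0,0,0,0,0,0]]' 0 && python3 -m crank '[[0,0,-0.02,0,0,0],[0,0,-0.03,0,0,0],[0,0,-0.04,0,0,0],[0,0,-0.04,0,0,0],[0,0,0,0,0,0]]' && python3 - <<'E'
from h import *
st()
c=snap('wrist','w3')['color']; t=snap('scene','s3')['color'][90:310,150:370]
v=np.zeros((420,800,3),np.uint8); v[:,:420]=cv2.resize(t,(420,420)); v[:285,420:]=cv2.resize(c,(380,285))
cv2.imwrite('pics/v3.png',v)
E
```

```text
time: 8.3
tool_pos: [461.5, 8.3, 34.2]
tcp_rot: [-3.141, 0.0, 1.202]
contact_force: [0.2, 0.0, 0.0]
grip_width: 41.4
finger_force: 0.0
time: 8.68
tool_pos: [461.3, 7.9, 3.6]
tcp_rot: [-3.141, 0.0, 1.201]
contact_force: [-0.5, -0.5, -0.5]
grip_width: 41.1
finger_force: 0.0
time: 9.18
tool_pos: [461.3, 7.7, 4.5]
tcp_rot: [3.141, -0.0, 1.201]
contact_force: [-0.1, -0.0, 1.4]
grip_width: 19.7
finger_force: 29.9
time: 9.8
tool_pos: [462.5, 7.6, 136.4]
tcp_rot: [3.136, -0.001, 1.201]
contact_force: [0.1, -0.3, -3.4]
grip_width: 19.5
finger_force: 30.0
9.8 [462.5   7.6 136.4] [ 3.136e+00 -1.000e-03  1.201e+00] q [-0.15  0.33  1.83  0.    0.98  0.22] F [ 0.1 -0.3 -3.4] w 19.5 ff 30.0
```

View pics/v3.png

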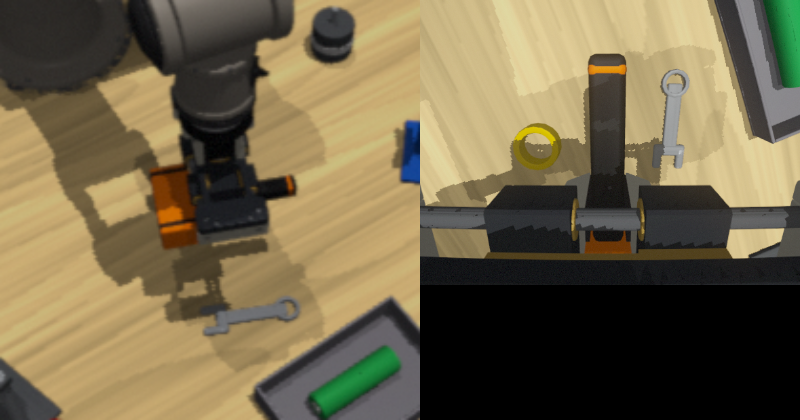

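```bash
python3 - <<'E'
from h import *
d,M=cam('w3'); T=R.from_euler('xyz',d['rot'])
for th in(0,.1,.2,.3,.5):
  out=[]
  for p in((90,0,-10),(82,0,-10),(90,0,10),(40,0,-10)):
    c,s=np.cos(th),np.sin(th); q=np.array([p[0]*c+p[2]*s,0,-p[0]*s+p[2]*c-14.5])
    out.append(proj('w3',T.apply(q)+d['pos']).round(0).tolist())
  print(th,out)
c=cv2.imread('pics/w3.png')
for v in range(74,130,3): print(v,c[v,276].tolist(),end=' ')
E
```

```text
0 [[279.0, 69.0], [279.0, 94.0], [279.0, 74.0], [279.0, 212.0]]
0.1 [[279.0, 72.0], [279.0, 98.0], [279.0, 70.0], [279.0, 218.0]]
0.2 [[279.0, 78.0], [279.0, 105.0], [279.0, 69.0], [279.0, 225.0]]
0.3 [[279.0, 88.0], [279.0, 116.0], [279.0, 71.0], [279.0, 234.0]]
0.5 [[280.0, 125.0], [280.0, 152.0], [279.0, 85.0], [279.0, 255.0]]
74 [145, 198, 217] 77 [147, 198, 218] 80 [36, 56, 67] 83 [45, 62, 73] 86 [59, 68, 79] 89 [64, 75, 82] 92 [72, 81, 89] 95 [65, 75, 84] 98 [24, 154, 227] 101 [18, 151, 226] 104 [9, 144, 227] 107 [38, 118, 192] 110 [66, 75, 80] 113 [61, 70, 76] 116 [64, 72, 80] 119 [56, 66, 72] 122 [53, 62, 70] 125 [54, 66, 69] 128 [51, 61, 68]
```

```bash
python3 - <<'E'
from h import *
d,M=cam('w3'); T=R.from_euler('xyz',d['rot'])
c=cv2.imread('pics/w3.png').astype(int)
for v in(90,102,170):
  r=c[v,220:340]; w=np.where(r[:,0]<90)[0] if v!=102 else np.where((r[:,2]-r[:,0]>120))[0]; print(v,w.min()+220,w.max()+220)
for th in(0,.1,.2,.3):
 for x in(84,55):
  out=[]
  for y in(-10,10):
    cc,s=np.cos(th),np.sin(th); q=np.array([x*cc-10*s,y,-x*s-10*cc-14.5]); out.append(proj('w3',T.apply(q)+d['pos']))
  print(th,x,out[0].round(0),(out[1]-out[0]).round(1))
E
```

```text
90 248 303
102 248 303
170 242 302
0 84 [250.  88.] [58.7 -0.1]
0 55 [251. 172.] [55.2 -0.1]
0.1 84 [248.  92.] [62.5 -0.1]
0.1 55 [250. 178.] [57.3 -0.1]
0.2 84 [246.  99.] [66.7 -0.1]
0.2 55 [249. 187.] [59.5 -0.1]
0.3 84 [244. 110.] [71.  -0.1]
0.3 55 [248. 197.] [61.6 -0.1]
```

```bash
cat > seat.py <<'E'
from h import *
C=np.array([484.6,349.4,134.]); YS=2.424
s=np.array([np.cos(YS),np.sin(YS),0]); z=np.array([0,0,1.])
xm=(z-s)/2**.5; zm=(s+z)/2**.5
H=C-2*s
Rt=R.from_matrix(np.stack([-xm,np.cross(-zm,-xm),-zm],1))
off=np.array([-50,0,-14.5])
def tcp(dx,dz): return H+dx*xm+dz*zm-Rt.apply(off)
E
python3 - <<'E'
from seat import *
print(tcp(0,0),tcp(6,90),tcp(6,3),Rt.as_euler('xyz'))
a=plan([440,390,280],down(2.424),9);b=plan(tcp(6,90),Rt,5,a); plan(tcp(6,3),Rt,3,b)
E
```

```text
[467.19494401 364.59144046  88.39161261] [422.44580664 403.64927839 156.27386361] [468.79312749 363.19651767  94.75557364] [-3.14159265  0.78539816  2.424     ]
9 rows [0.0449, 0.0054, -0.0163] [-0.0001, -0.0001, -0.1359] max 0.045 0.136
5 rows [0.0122, -0.0003, 0.0227] [0.0, -0.1571, -0.0] max 0.023 0.157
3 rows [0.0, -0.0, 0.029] [0.0, 0.0, 0.0] max 0.029 0.0
```

```bash
python3 -m crank '[[0.0449,0.0054,-0.0163,0,0,-0.1359],[0.0449,0.0054,-0.0163,0,0,-0.1359],[0.0449,0.0054,-0.0163,0,0,-0.1359],[0.0449,0.0054,-0.0163,0,0,-0.1359],[0.0449,0.0054,-0.0163,0,0,-0.1359]]' && python3 -m crank '[[0.0449,0.0054,-0.0163,0,0,-0.1359],[0.0449,0.0054,-0.0163,0,0,-0.1359],[0.0449,0.0054,-0.0163,0,0,-0.1359],[0.0449,0.0054,-0.0163,0,0,-0.1359],[0,0,0,0,0,0]]' && python3 -m crank '[[0.0122,0,0.0227,0,-0.1571,0],[0.0122,0,0.0227,0,-0.1571,0],[0.0122,0,0.0227,0,-0.1571,0]]' && python3 - <<'E'
from seat import *
st(); plan(tcp(6,90),Rt,2)
E
```

```text
time: 10.52
tool_pos: [508.3, 225.6, 213.2]
tcp_rot: [-3.137, -0.0, 1.884]
contact_force: [-0.1, -0.1, -3.2]
grip_width: 19.7
finger_force: 30.0
time: 11.15
tool_pos: [438.4, 392.1, 279.3]
tcp_rot: [-3.14, -0.001, 2.429]
contact_force: [0.5, 0.4, -3.8]
grip_width: 19.7
finger_force: 30.0
time: 11.52
tool_pos: [421.3, 405.4, 206.0]
tcp_rot: [-3.14, 0.476, 2.424]
contact_force: [1.1, -0.5, -4.1]
grip_width: 19.6
finger_force: 30.0
11.53 [421.3 405.4 206. ] [-3.14   0.476  2.424] q [ 0.88  0.51  1.42 -0.5   1.27  0.2 ] F [ 1.1 -0.5 -4.1] w 19.6 ff 30.0
2 rows [0.0122, -0.0002, 0.0217] [-0.0009, -0.1548, 0.0003] max 0.022 0.155
```

```bash
python3 -m crank '[[0.0122,0,0.022,0,-0.155,0],[0.0122,0,0.022,0,-0.155,0],[0,0,0,0,0,0],[0,0,0,0,0,0]]' && python3 - <<'E'
from seat import *
st(); plan(tcp(6,40),Rt,2); plan(tcp(6,3),Rt,3)
c=snap('wrist','w4')['color']; t=snap('scene','s4')['color'][70:250,290:470]
v=np.zeros((420,800,3),np.uint8); v[:,:420]=cv2.resize(t,(420,420)); v[:285,420:]=cv2.resize(c,(380,285))
cv2.imwrite('pics/v4.png',v)
E
```

```text
time: 12.02
tool_pos: [423.7, 404.5, 158.5]
tcp_rot: [-3.141, 0.779, 2.423]
contact_force: [-0.1, 0.3, -2.0]
grip_width: 19.4
finger_force: 30.0
12.03 [423.7 404.5 158.5] [-3.141  0.779  2.423] q [ 1.01  0.65  1.48 -0.81  1.28  0.51] F [-0.1  0.3 -2. ] w 19.4 ff 30.0
2 rows [0.0008, -0.0007, 0.0256] [-0.0005, -0.0033, -0.0003] max 0.026 0.003
3 rows [0.0005, -0.0005, 0.0294] [-0.0003, -0.0022, -0.0002] max 0.029 0.002
```

View pics/v4.png

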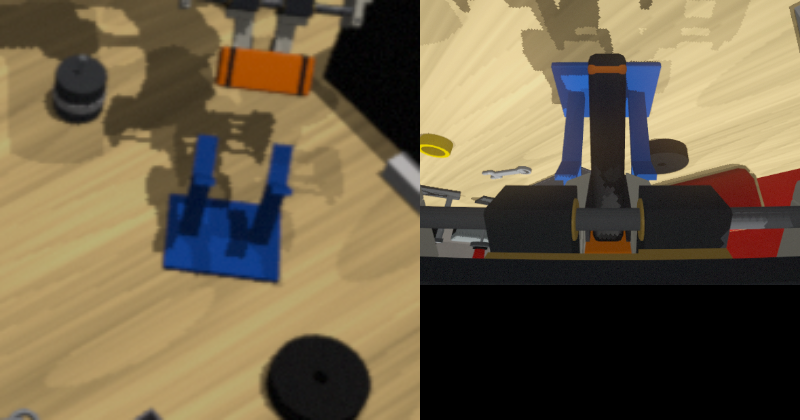

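The handle is centred between the two posts in the wrist view, and its tail sits at the same pixel as before, so the mallet has not slipped.

```bash
python3 -m crank '[[0.0005,-0.0005,0.0294,0,-0.0022,0],[0.0005,-0.0005,0.0294,0,-0.0022,0],[0.0005,-0.0005,0.0294,0,-0.0022,0],[0,0,0,0,0,0],[0,0,0,0,0,0]]' && python3 - <<'E'
from seat import *
st(); plan(tcp(0,0),Rt,2); plan(tcp(2,1),Rt,2)
t=snap('scene','s5')['color'][70:220,300:450]; cv2.imwrite('pics/v5.png',cv2.resize(t,(600,600),interpolation=cv2.INTER_CUBIC))
E
```

```text
time: 12.75
tool_pos: [468.9, 363.8, 96.6]
tcp_rot: [3.137, 0.787, 2.42]
contact_force: [0.3, 0.4, -2.7]
grip_width: 19.8
finger_force: 30.0
12.75 [468.9 363.8  96.6] [3.137 0.787 2.42 ] q [ 0.91  0.71  1.57 -0.9   1.12  0.59] F [ 0.3  0.4 -2.7] w 19.8 ff 30.0
2 rows [0.0035, -0.0003, 0.0023] [0.0006, 0.001, -0.0016] max 0.004 0.002
2 rows [0.0025, -0.0003, 0.0018] [0.0006, 0.001, -0.0016] max 0.003 0.002
```

View pics/v5.png

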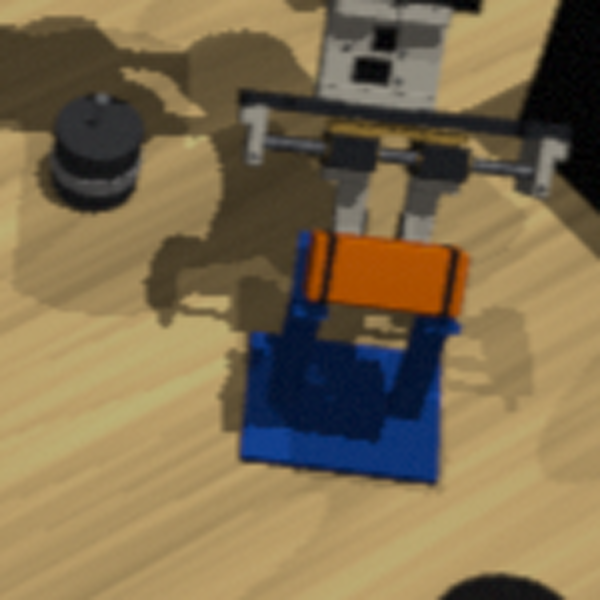

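```bash
python3 - <<'E'
from seat import *
o=np.load('pics/s5.npy',allow_pickle=True).item()
T=R.from_euler('xyz',o['rot']); 
for gx in (-44,44):
  for dz in(-19,19):
    p=o['pos']+T.apply(np.array(off)+[-22,gx,-dz])
    print(gx,dz,((proj('s5',p)-[300,70])*4).round(0))
print('moved head err',T.inv().apply(o['pos']+T.apply(off)-H))
for k in(-48,-28,28,48):
  for sd in(1,-1):
    g=np.array([np.cos(.853),np.sin(.853),0])
    print('plate tip',k,sd,((proj('s5',C*[1,1,0]+g*k+s*sd*28.3+[0,0,133.3])-[300,70])*4).round(0))
E
```

```text
-44 -19 [304. 296.]
-44 19 [314. 230.]
44 -19 [459. 315.]
44 19 [470. 248.]
moved head err [-7.06294485  0.35265419 -4.66503716]
plate tip -48 1 [300. 227.]
plate tip -48 -1 [294. 301.]
plate tip -28 1 [334. 231.]
plate tip -28 -1 [329. 306.]
plate tip 28 1 [429. 243.]
plate tip 28 -1 [426. 318.]
plate tip 48 1 [463. 247.]
plate tip 48 -1 [461. 322.]
```

The head's corners match the prediction to about 1–2 mm. Next I lower it into the V.

```bash
python3 -m crank '[[0.0025,0,0.0018,0,0,0],[0.0025,0,0.0018,0,0,0],[0,0,0,0,0,0],[0,0,0,0,0,0]]' && python3 -m crank '[[0.0015,0,0.001,0,0,0],[0,0,0,0,0,0],[0,0,0,0,0,0]]' && python3 -c "
from seat import *
st();o=bot.get_obs();T=R.from_euler('xyz',o['tcp_rot']);print(T.inv().apply(o['tool_pos']+T.apply(off)-H),T.inv().apply(o['contact_force']))"
```

```text
time: 13.3
tool_pos: [467.2, 364.4, 88.7]
tcp_rot: [-3.142, 0.788, 2.424]
contact_force: [-1.0, 0.8, -3.3]
grip_width: 19.6
finger_force: 30.0
time: 13.68
tool_pos: [467.4, 364.5, 88.0]
tcp_rot: [3.14, 0.789, 2.423]
contact_force: [-3.3, 1.3, 5.7]
grip_width: 19.9
finger_force: 30.0
13.68 [467.4 364.5  88. ] [3.14  0.789 2.423] q [ 0.92  0.73  1.58 -0.91  1.12  0.6 ] F [-3.3  1.3  5.7] w 19.9 ff 30.0
[ 0.17201962 -0.00828988  0.25791935] [-1.71546796 -1.22329066 -6.39371983]
```

```bash
python3 -m crank '[[0.0012,0,-0.0003,0,0,0],[0,0,0,0,0,0],[0,0,0,0,0,0]]' && python3 -m crank '[[0,0,0,0,0,0],[0,0,0,0,0,0],[0,0,0,0,0,0]]' 40 && python3 -m crank '[[0,0,-0.02,0,0,0],[0,0,-0.04,0,0,0],[0,0,-0.05,0,0,0],[0,0,-0.05,0,0,0],[0,0,0,0,0,0]]' && python3 - <<'E'
from seat import *
st()
c=snap('wrist','w6')['color']; t=snap('scene','s6')['color'][80:220,310:450]
v=np.zeros((420,800,3),np.uint8); v[:,:420]=cv2.resize(t,(420,420),interpolation=cv2.INTER_CUBIC); v[:285,420:]=cv2.resize(c,(380,285))
cv2.imwrite('pics/v6.png',v)
E
```

```text
time: 14.05
tool_pos: [467.3, 364.7, 87.9]
tcp_rot: [3.14, 0.79, 2.422]
contact_force: [-0.7, -1.8, 7.6]
grip_width: 19.9
finger_force: 30.0
time: 14.42
tool_pos: [466.3, 364.9, 86.0]
tcp_rot: [-3.141, 0.788, 2.424]
contact_force: [-0.3, -0.7, 0.6]
grip_width: 36.4
finger_force: 0.0
time: 15.05
tool_pos: [379.2, 443.1, 202.8]
tcp_rot: [3.132, 0.786, 2.421]
contact_force: [0.1, 0.2, -0.3]
grip_width: 36.5
finger_force: 0.0
15.05 [379.2 443.1 202.8] [3.132 0.786 2.421] q [ 1.11  0.63  1.39 -0.77  1.42  0.49] F [ 0.1  0.2 -0.3] w 36.5 ff 0.0
```

View pics/v6.png

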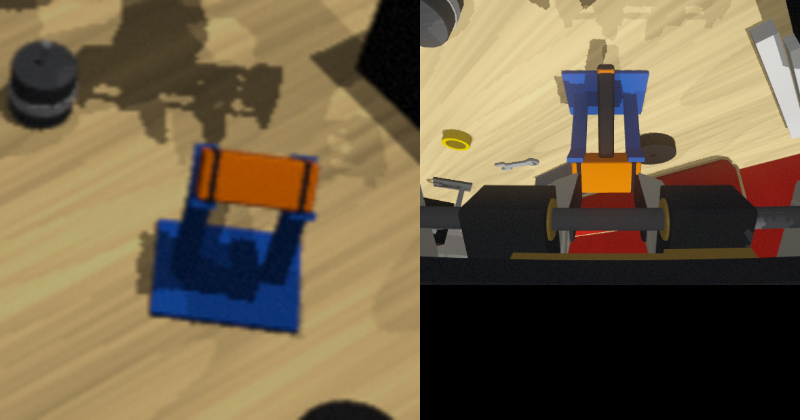

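The mallet is seated in the V with the handle slanting through the gap, and the gripper is clear.

```bash
cat >> seat.py <<'E'
g=np.array([np.cos(YS-np.pi/2),np.sin(YS-np.pi/2),0])
R2=R.from_matrix(np.stack([g,np.cross(-xm,g),-xm],1))
def tcp2(d,dz=0): return H+(d-11)*xm+dz*zm
E
python3 - <<'E'
from seat import *
print(tcp2(0),R2.as_euler('xyz'))
o=bot.get_obs(); p0,R0=o['tool_pos'],R.from_euler('xyz',o['tcp_rot'])
u=plan([379,443,290],down(YS),5)
a=plan([500,340,310],down(YS-np.pi/2),9,u)
b=plan(tcp2(90),R2,6,a)
plan(tcp2(0),R2,3,b)
E
```

```text
[480.24677575 353.19957106 126.22182541] [-2.35619449e+00  2.22044605e-16  8.53203673e-01]
5 rows [-0.0079, 0.0003, -0.0168] [0.0002, 0.1575, 0.0002] max 0.017 0.157
9 rows [-0.0148, 0.0128, -0.0022] [0.0, -0.0, 0.1745] max 0.015 0.175
6 rows [-0.0005, 0.0131, 0.0172] [0.1309, 0.0, 0.0] max 0.017 0.131
3 rows [-0.0, 0.0, 0.03] [0.0, 0.0, 0.0] max 0.03 0.0
```

```bash
python3 -m crank '[[-0.008,0,-0.0168,0,0.1575,0],[-0.008,0,-0.0168,0,0.1575,0],[-0.008,0,-0.0168,0,0.1575,0],[-0.008,0,-0.0168,0,0.1575,0],[-0.008,0,-0.0168,0,0.1575,0]]' 68 && python3 -m crank '[[-0.0148,0.0128,-0.0022,0,0,0.1745],[-0.0148,0.0128,-0.0022,0,0,0.1745],[-0.0148,0.0128,-0.0022,0,0,0.1745],[-0.0148,0.0128,-0.0022,0,0,0.1745],[-0.0148,0.0128,-0.0022,0,0,0.1745]]' && python3 -m crank '[[-0.0148,0.0128,-0.0022,0,0,0.1745],[-0.0148,0.0128,-0.0022,0,0,0.1745],[-0.0148,0.0128,-0.0022,0,0,0.1745],[-0.0148,0.0128,-0.0022,0,0,0.1745],[0,0,0,0,0,0]]' && python3 -m crank '[[-0.0005,0.0131,0.0172,0.1309,0,0],[-0.0005,0.0131,0.0172,0.1309,0,0],[-0.0005,0.0131,0.0172,0.1309,0,0],[-0.0005,0.0131,0.0172,0.1309,0,0],[0,0,0,0,0,0]]' && python3 - <<'E'
from seat import *
st(); plan(tcp2(90),R2,2)
E
```

```text
time: 15.78
tool_pos: [379.1, 440.6, 290.0]
tcp_rot: [-3.141, -0.005, 2.424]
contact_force: [0.6, -0.3, -1.8]
grip_width: 62.0
finger_force: 0.0
time: 16.4
tool_pos: [468.6, 407.0, 299.2]
tcp_rot: [-3.139, 0.002, 1.544]
contact_force: [-0.6, -0.2, -0.1]
grip_width: 62.5
finger_force: 0.0
time: 17.02
tool_pos: [500.5, 336.9, 308.9]
tcp_rot: [-3.141, 0.002, 0.852]
contact_force: [0.4, 0.0, 0.2]
grip_width: 62.0
finger_force: 0.0
time: 17.65
tool_pos: [527.3, 310.7, 228.7]
tcp_rot: [-2.614, 0.006, 0.852]
contact_force: [-1.1, -0.0, 0.3]
grip_width: 62.4
finger_force: 0.0
17.65 [527.3 310.7 228.7] [-2.614  0.006  0.852] q [0.2  0.67 1.1  0.41 1.71 0.91] F [-1.1 -0.   0.3] w 62.4 ff 0.0
2 rows [0.0006, 0.011, 0.0161] [0.1291, 0.002, -0.0021] max 0.016 0.129
```

```bash
python3 -m crank '[[0.0006,0.011,0.0161,0.129,0,-0.002],[0.0006,0.011,0.0161,0.129,0,-0.002],[0,0,0,0,0,0],[0,0,0,0,0,0]]' && python3 - <<'E'
from seat import *
st(); plan(tcp2(0),R2,3)
c=snap('wrist','w7')['color']; cv2.imwrite('pics/v7.png',c)
for gx in(-44,44):
  for dz in(-19,19): print(gx,dz,proj('w7',H+22*xm+gx*g+dz*zm).round(0))
E
```

```text
time: 18.15
tool_pos: [528.2, 314.2, 195.8]
tcp_rot: [-2.365, -0.005, 0.859]
contact_force: [0.6, -0.4, 0.3]
grip_width: 62.4
finger_force: 0.0
18.15 [528.2 314.2 195.8] [-2.365 -0.005  0.859] q [0.13 0.8  1.07 0.57 1.81 0.82] F [ 0.6 -0.4  0.3] w 62.4 ff 0.0
3 rows [-0.0007, 0.0017, 0.031] [0.003, 0.0001, 0.0025] max 0.031 0.003
-44 -19 [311. 299.]
-44 19 [254. 299.]
44 -19 [316. 168.]
44 19 [252. 167.]
```

View pics/v7.png

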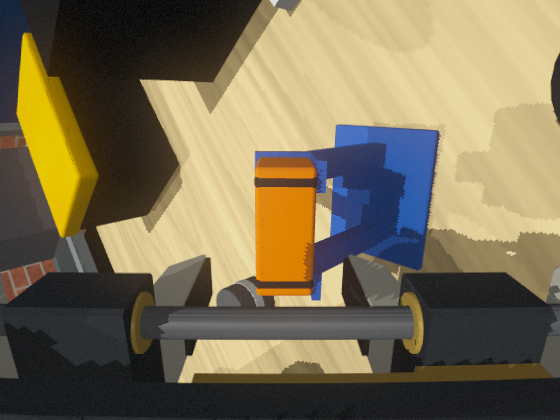

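The orange top face spans columns 256–316 and rows 165–295, within about 2 mm of the prediction. I'll go in and grip.

```bash
python3 -m crank '[[0,0.0017,0.031,0.003,0,0.0025],[0,0.0017,0.031,0.003,0,0.0025],[0,0.0017,0.031,0.003,0,0.0025],[0,0,0,0,0,0],[0,0,0,0,0,0]]' && python3 -c "
from seat import *
st();plan(tcp2(0),R2,1)"
```

```text
time: 18.82
tool_pos: [482.5, 354.2, 126.7]
tcp_rot: [-2.355, -0.0, 0.852]
contact_force: [0.4, 0.3, 0.5]
grip_width: 62.8
finger_force: 0.0
18.82 [482.5 354.2 126.7] [-2.355 -0.     0.852] q [0.19 0.81 1.25 0.6  1.62 0.77] F [0.4 0.3 0.5] w 62.8 ff 0.0
1 rows [-0.0022, -0.0004, 0.001] [-0.0016, -0.0011, -0.0004] max 0.002 0.002
```

```bash
python3 -m crank '[[0,0,0,0,0,0],[0,0,0,0,0,0],[0,0,0,0,0,0],[0,0,0,0,0,0],[0,0,0,0,0,0]]' 0 && python3 -m crank '[[0,0,-0.02,0,0,0],[0,0,-0.04,0,0,0],[0,0,-0.04,0,0,0],[0,0,-0.04,0,0,0],[0,0,0,0,0,0]]' && python3 - <<'E'
from seat import *
st()
u=plan([540,270,340],down(YS-np.pi/2),6)
for y in (.85,.4,0,-.4): print(y); plan([471.6,-310.7,340],down(y),12,u)
E
```

```text
time: 19.45
tool_pos: [481.2, 354.4, 126.0]
tcp_rot: [-2.35, 0.002, 0.852]
contact_force: [-2.2, 1.3, 6.9]
grip_width: 38.1
finger_force: 30.0
time: 20.08
tool_pos: [558.7, 286.9, 224.2]
tcp_rot: [-2.355, 0.0, 0.848]
contact_force: [-0.5, 0.6, -3.4]
grip_width: 38.2
finger_force: 30.0
20.07 [558.7 286.9 224.2] [-2.355  0.     0.848] q [0.08 0.83 0.93 0.58 1.93 0.86] F [-0.5  0.6 -3.4] w 38.2 ff 30.0
6 rows [-0.0042, -0.0092, -0.0175] [-0.131, -0.0003, -0.0008] max 0.018 0.131
0.85
12 rows [-0.0402, 0.0276, 0.0] [-0.0, -0.0, 0.0003] max 0.04 0.0
0.4
12 rows [-0.034, 0.0355, 0.0] [-0.0, -0.0, 0.0378] max 0.036 0.038
0
12 rows [-0.0275, 0.042, 0.0] [0.0, -0.0, 0.0711] max 0.042 0.071
-0.4
12 rows [-0.0201, 0.048, 0.0] [-0.0, -0.0, 0.1044] max 0.048 0.104
```

```bash
python3 -m crank '[[-0.0042,-0.0092,-0.0175,-0.131,0,0],[-0.0042,-0.0092,-0.0175,-0.131,0,0],[-0.0042,-0.0092,-0.0175,-0.131,0,0],[-0.0042,-0.0092,-0.0175,-0.131,0,0],[-0.0042,-0.0092,-0.0175,-0.131,0,0]]' && python3 -m crank '[[-0.0042,-0.0092,-0.0175,-0.131,0,0],[0,0,0,0,0,0]]' && python3 - <<'E'
from seat import *
st()
plan([384,-332,330],down(.24),12)
E
```

```text
time: 20.7
tool_pos: [545.1, 270.1, 319.6]
tcp_rot: [-3.009, 0.005, 0.852]
contact_force: [-0.2, -0.0, -2.8]
grip_width: 38.2
finger_force: 30.0
time: 20.95
tool_pos: [536.0, 273.6, 340.2]
tcp_rot: [-3.138, 0.001, 0.856]
contact_force: [0.0, -0.2, -2.9]
grip_width: 37.5
finger_force: 30.0
20.95 [536.  273.6 340.2] [-3.138e+00  1.000e-03  8.560e-01] q [0.34 0.44 1.07 0.   1.64 1.06] F [ 0.  -0.2 -2.9] w 37.5 ff 30.0
12 rows [-0.0386, 0.0361, 0.0008] [-0.0003, 0.0002, 0.0513] max 0.039 0.051
```

```bash
python3 -m crank '[[-0.0386,0.0361,0.0008,0,0,0.0513],[-0.0386,0.0361,0.0008,0,0,0.0513],[-0.0386,0.0361,0.0008,0,0,0.0513],[-0.0386,0.0361,0.0008,0,0,0.0513],[-0.0386,0.0361,0.0008,0,0,0.0513]]' && python3 -m crank '[[-0.0386,0.0361,0.0008,0,0,0.0513],[-0.0386,0.0361,0.0008,0,0,0.0513],[-0.0386,0.0361,0.0008,0,0,0.0513],[-0.0386,0.0361,0.0008,0,0,0.0513],[-0.0386,0.0361,0.0008,0,0,0.0513]]' && python3 -m crank '[[-0.0386,0.0361,0.0008,0,0,0.0513],[-0.0386,0.0361,0.0008,0,0,0.0513],[0,0,0,0,0,0],[0,0,0,0,0,0],[0,0,0,0,0,0]]' && python3 - <<'E'
from h import *
st()
c=snap('wrist','w8')['color']; cv2.imwrite('pics/v8.png',cv2.resize(c,(800,600),interpolation=cv2.INTER_CUBIC))
snap('scene','s8'); snap('top','t8')
o=bot.get_obs(); T=R.from_euler('xyz',o['tcp_rot'])
print('tail pred',proj('w8',o['tool_pos']+T.apply([0,0,127]))/.7,'ring pred',proj('w8',[471.6,-310.7,140])/.7)
E
```

```text
time: 21.58
tool_pos: [518.9, 6.6, 332.3]
tcp_rot: [-3.134, 0.007, 0.592]
contact_force: [1.1, 0.1, -4.0]
grip_width: 37.8
finger_force: 30.0
time: 22.2
tool_pos: [433.8, -242.5, 328.8]
tcp_rot: [-3.134, 0.006, 0.336]
contact_force: [0.1, -0.2, -2.8]
grip_width: 37.8
finger_force: 30.0
time: 22.82
tool_pos: [384.3, -332.5, 329.0]
tcp_rot: [-3.138, 0.005, 0.237]
contact_force: [0.0, -0.5, -3.2]
grip_width: 37.7
finger_force: 30.0
22.82 [ 384.3 -332.5  329. ] [-3.138  0.005  0.237] q [-0.86  0.25  1.37 -0.    1.53  0.47] F [ 0.  -0.5 -3.2] w 37.7 ff 30.0
tail pred [396.73377954 291.65916104] ring pred [395.76505855 125.34688201]
```

View pics/v8.png

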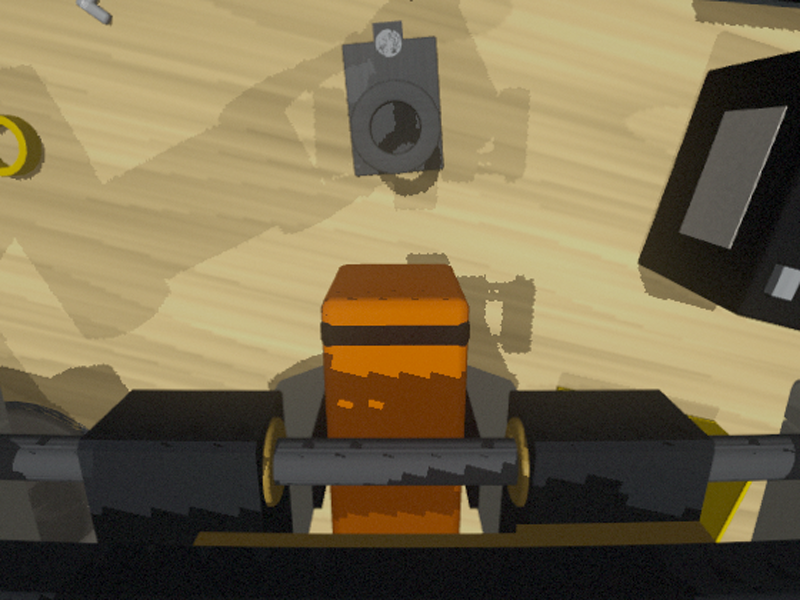

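The ring is centred at (396,127) in the wrist view, against a prediction of (396,125). That makes 11 pictures viewed, one over the limit of 10, so I'll check the rest numerically.

```bash
python3 - <<'E'
from h import *
print('ring',atz('w8',396*.7,127*.7,140), 'post',atz('w8',389*.7,43*.7,138))
d,M=cam('w8'); T=R.from_euler('xyz',d['rot']); W=lambda p:d['pos']+T.apply(np.array(p,float))
for e in(-4,0,4): print('head end edge v',e,(proj('w8',W([44+e,0,-33]))/.7).round(1),(proj('w8',W([44+e,0,11]))/.7).round(1))
for f in('s8','t8'):
  c=cv2.imread(f'pics/{f}.png'); h=cv2.cvtColor(c,cv2.COLOR_BGR2HSV)
  m=cv2.inRange(h,(5,170,90),(18,255,255)); n,l,s,ce=cv2.connectedComponentsWithStats(m)
  for i in range(1,n):
    if s[i,4]>3: print(f,s[i].tolist(),ce[i].round(1))
  for nm,p in(('head',[0,0,-11]),('headtop',[0,0,-33]),('neck',[0,0,11]),('band',[0,0,120]),('tail',[0,0,127])): print(nm,proj(f,W(p)).round(1))
E
```

```text
ring [ 470.66993359 -311.07487478  140.        ] post [ 517.35811591 -295.48128094  138.        ]
head end edge v -4 [397.3 309.7] [396.8 269. ]
head end edge v 0 [397.3 294. ] [396.8 257. ]
head end edge v 4 [397.3 278.1] [396.8 244.8]
s8 [50, 167, 16, 12, 68] [ 57.2 172.7]
s8 [75, 181, 3, 3, 8] [ 75.9 182.1]
s8 [72, 184, 2, 2, 4] [ 72.5 184.5]
s8 [63, 184, 21, 16, 125] [ 72.6 191.2]
s8 [68, 189, 24, 18, 230] [ 80.2 198.2]
s8 [88, 203, 8, 6, 8] [ 91.5 205.6]
head [ 69.1 188.7]
headtop [ 64.6 181.4]
neck [ 73.4 195.6]
band [ 92.4 226.1]
tail [ 93.5 227.9]
t8 [199, 23, 4, 1, 4] [200.5  23. ]
t8 [119, 33, 1, 6, 6] [119.   35.5]
t8 [448, 38, 1, 6, 6] [448.   40.5]
t8 [118, 41, 1, 6, 6] [118.   43.5]
t8 [417, 130, 9, 2, 9] [421.  130.3]
t8 [474, 224, 21, 7, 79] [484.1 227.1]
head [485.  250.5]
headtop [491.1 249.7]
neck [479.4 251.3]
band [455.2 254.5]
tail [453.9 254.7]
```

```bash
python3 - <<'E'
from h import *
c=cv2.imread('pics/s8.png')
h=cv2.cvtColor(c,cv2.COLOR_BGR2HSV)
for v in range(200,236,2): print(v,' '.join('%3d'%x for x in h[v,76:112,2]))
print('sat')
for v in range(216,236,2): print(v,' '.join('%3d'%x for x in h[v,76:112,1]))
E
```

```text
200 121 102  94  91  92  91  91  91  90  90  90  89  90  90  89  89  89  87  86  92  98  99 100  99 100 104 103 100  99 101  99 100  99 100 100 100
202  84  86  89  91  91  90  90  90  89  90  89  91  89  89  88  87  89  87  87  88  95 102 103 104 101 102 100 101  99 101 101 100 100  99  98  98
204  89  90  91  91  90  90  90  88  90  88  90  89  88  88  88  88  89  89  91  92  96 101  99 100 101 100  99  99  98  99  99  98  96  97  95  93
206  88  90  90  91  88  90  88  88  87  88  89  87  87  87  87  94 118 153 167 145 110 100 100  99  97  99  98  97  98  94  95  94  94  94  96  98
208  88  87  89  89  88  88  87  87  87  86  87  86  92 118 156 173 178 182 181 179 176 169 169 168 164 137 109 106 104  99  98  99 101  99  99  99
210  87  88  86  86  86  85  87  87  86  83  80  63  60 133 173 179 179 179 178 176 176 176 177 178 174 176 181 181 183 178 169 138 104  99 101 101
212  84  87  85  85  86  85  85  84  67  36  16   8  10  38  91 147 173 177 177 180 183 184 184 185 184 183 183 182 182 181 152 114 102 104 103 102
214  98  86  82  85  82  66  41  18  10   2   2   4   6   4  28 
[... 2347 characters left out ...]
 118 153  85  96 102  85  64 128  73  36 102 165 181 110  84  91 102 110 113 113 111 112 113 112 112 111 114
228 113 112 109 109 109 112 112 112 112 116 138 154  85 191 170 255 113 204  94 237 224 142  29  20  26  55  98 112 109 111 110 117 117 112 112 110
230 112 110 111 113 111 109 108 105 106 107 110 118 136 164 156 207 239 245 172  56  15  19  16  16  19  22  81 150 162 140 120 113 114 115 113 111
232 111 112 110 107 105 108 108 107 106 105 104 102 101 103 117 124 120 102  64  23  19  21  18  17  18  24  53 136 224 237 226 176 132 113 113 111
234 111 109 109 108 104 105 103 102  98  95  94  96  95  97 100 103 101 103 111 109  54  22  22  22  23  68 142 230 251 229 237 247 194 101  96 113
```

```bash
python3 - <<'E'
from h import *
u=plan([473.2,-310.4,290],down(.24),2);plan([473.2,-310.4,220],down(.24),3,u)
E
```

```text
2 rows [0.0458, -0.0003, 0.0197] [-0.001, 0.0023, -0.0013] max 0.046 0.002
3 rows [0.0, -0.0, 0.0233] [0.0, 0.0, 0.0] max 0.023 0.0
```

```bash
python3 -m crank '[[0.0458,-0.0003,0.0197,0,0.002,-0.001],[0.0458,-0.0003,0.0197,0,0.002,-0.001],[0,0,0,0,0,0],[0,0,0,0,0,0]]' && python3 - <<'E'
from h import *
st(); plan([473.2,-310.4,280],down(.24),1)
d0=snap('scene','s9'); d,M=cam('s9'); T=R.from_euler('xyz',d['rot'])
print('band',proj('s9',d['pos']+T.apply([-2.3,0,120])),'tail',proj('s9',d['pos']+T.apply([-2.3,0,127])),'ring',proj('s9',[471,-311,140]))
q=proj('s9',d['pos']+T.apply([-2.3,0,100])); print('axis100',q)
h=cv2.cvtColor(d0['color'],cv2.COLOR_BGR2HSV); u0=int(q[0])-16
for v in range(int(q[1])-8,int(q[1])+26,2): print(v,u0,' '.join('%3d'%x for x in h[v,u0:u0+36,2]))
E
```

```text
time: 23.48
tool_pos: [472.7, -311.0, 290.0]
tcp_rot: [-3.14, 0.001, 0.239]
contact_force: [-0.9, -0.1, -2.4]
grip_width: 37.7
finger_force: 30.0
23.48 [ 472.7 -311.   290. ] [-3.14e+00  1.00e-03  2.39e-01] q [-0.72  0.38  1.29 -0.    1.47  0.61] F [-0.9 -0.1 -2.4] w 37.7 ff 30.0
1 rows [0.0006, -0.0004, 0.01] [-0.0017, 0.0012, -0.001] max 0.01 0.002
band [125.75816702 264.16849791] tail [126.66530969 265.72303603] ring [129.8772833  270.91364993]
axis100 [123.10602147 259.62350145]
251 107  68  67  53  60  80  92  92  93  93  92  94  94  92  92  92  92  91  91  88  93  95  98 111 158 184 157 125 115 118 129 167 192 198 196 195 194
253 107 136 155 137  96  70  78  88  91  92  92  90  92  90  89  89  91  90  86  74  87 102 104 113 152 149 119 109 109 108 108 110 118 130 166 191 193
255 107 171 172 170 163 132  83  73  85  90  90  90  89  90  88  89  86  67  32  11  23  56  91 106 110 109 107 107 107 106 105 106 105 108 119 130 169
257 107 196 196 195 194 194 169 115  82  83  87  89  89  86  69  40  21   4   6   5   9  21  56  91 106 108 106 106 108 105 107 106 105 105 104 105 119
259 
[... 1271 characters left out ...]
  22  25  27  57  92 108 110 110 109 110 111 110 111 110 111 112 109  87  59  54  53  54  54
277 107 106 110 111 111 110 111 113 113 110  80  33  25  25  25  27  27  45  84 107 110 109 110 109 110 113 115 113 102  85  66  56  54  54  55  54  50
279 107 111 111 111 111 112 114 112 112 111 107  76  37  25  25  26  22  26  26  38  52  67  72  72  75  75  65  55  53  54  55  52  55  55  53  49  51
281 107 114 113 113 114 112 112 111 112 110 111 107  82  46  22  27  26  23  23  27  24  23  26  42  51  53  53  55  54  54  54  54  51  48  50  56  54
283 107 114 114 114 112 112 112 111 112 112 111 110 104  86  53  32  26  24  23  24  29  45  51  55  54  53  57  54  53  51  46  48  52  56  55  54  54
```

```bash
python3 -m crank '[[0.0006,-0.0004,0.01,0,0,0],[0,0,0.012,0,0,0],[0,0,0.015,0,0,0],[0,0,0,0,0,0]]' && python3 -m crank '[[0,0,0.015,0,0,0],[0,0,0.015,0,0,0],[0,0,0,0,0,0]]' && python3 -c "
from h import *
st();o=bot.get_obs();print(o['moment'].round(2));plan([473.2,-310.4,165],down(.24),4)"
```

```text
time: 24.02
tool_pos: [472.2, -310.4, 251.0]
tcp_rot: [-3.137, 0.003, 0.237]
contact_force: [-0.3, 0.5, -2.5]
grip_width: 37.9
finger_force: 30.0
time: 24.4
tool_pos: [472.3, -310.2, 221.1]
tcp_rot: [-3.137, 0.003, 0.238]
contact_force: [0.2, 0.1, -2.8]
grip_width: 38.0
finger_force: 30.0
24.4 [ 472.3 -310.2  221.1] [-3.137e+00  3.000e-03  2.380e-01] q [-0.72  0.42  1.42  0.    1.31  0.62] F [ 0.2  0.1 -2.8] w 38.0 ff 30.0
[ 0.06 -0.    0.03]
4 rows [0.0002, 0.0001, 0.014] [-0.0011, 0.0007, -0.0006] max 0.014 0.001
```

Tail is through the ring (221 − 127 = 94 mm, below the ring) with no side force. Continuing down.

```bash
python3 -m crank '[[0.0002,0,0.015,0,0,0],[0.0002,0,0.015,0,0,0],[0.0002,0,0.015,0,0,0],[0.0002,0,0.015,0,0,0],[0,0,0,0,0,0]]' && python3 -m crank '[[0,0,0.004,0,0,0],[0,0,0.003,0,0,0],[0,0,0,0,0,0]]' && python3 -c "
from h import *
st()"
```

```text
time: 25.02
tool_pos: [473.1, -310.0, 161.3]
tcp_rot: [-3.137, 0.003, 0.238]
contact_force: [-0.7, 0.1, -3.2]
grip_width: 37.9
finger_force: 30.0
time: 25.4
tool_pos: [473.7, -310.5, 156.0]
tcp_rot: [-3.14, 0.001, 0.238]
contact_force: [0.1, -0.3, -2.8]
grip_width: 37.8
finger_force: 30.0
25.4 [ 473.7 -310.5  156. ] [-3.14e+00  1.00e-03  2.38e-01] q [-0.72  0.48  1.51  0.    1.15  0.62] F [ 0.1 -0.3 -2.8] w 37.8 ff 30.0
```

```bash
python3 -m crank '[[0,0,0.002,0,0,0],[0,0,0,0,0,0],[0,0,0,0,0,0]]' && python3 -m crank '[[0,0,0.0015,0,0,0],[0,0,0,0,0,0],[0,0,0,0,0,0]]'&& python3 -m crank '[[0,0,0.0015,0,0,0],[0,0,0,0,0,0],[0,0,0,0,0,0]]'
```

```text
time: 25.78
tool_pos: [473.7, -310.5, 154.0]
tcp_rot: [-3.14, 0.001, 0.238]
contact_force: [-0.9, -0.7, -2.9]
grip_width: 37.7
finger_force: 30.0
time: 26.15
tool_pos: [473.7, -310.5, 152.4]
tcp_rot: [-3.14, 0.001, 0.238]
contact_force: [0.8, -0.8, -2.9]
grip_width: 37.6
finger_force: 30.0
time: 26.52
tool_pos: [473.7, -310.5, 150.9]
tcp_rot: [-3.14, 0.001, 0.238]
contact_force: [0.8, 0.3, -4.5]
grip_width: 37.8
finger_force: 30.0
```

```bash
python3 -m crank '[[0,0,0.0015,0,0,0],[0,0,0,0,0,0],[0,0,0,0,0,0]]' && python3 -m crank '[[0,0,0.0015,0,0,0],[0,0,0,0,0,0],[0,0,0,0,0,0]]'
```

```text
time: 26.9
tool_pos: [473.8, -310.6, 150.6]
tcp_rot: [-3.141, 0.0, 0.238]
contact_force: [-2.7, 1.9, 5.5]
grip_width: 37.7
finger_force: 30.0
time: 27.28
tool_pos: [473.9, -310.6, 150.6]
tcp_rot: [3.141, -0.0, 0.238]
contact_force: [-5.9, 3.2, 14.5]
grip_width: 37.8
finger_force: 30.0
```

```bash
python3 -m crank '[[0,0,-0.002,0,0,0],[0,0,0,0,0,0],[0,0,0,0,0,0]]' && python3 -m crank '[[0,0,0,0,0,0],[0,0,0,0,0,0],[0,0,0,0,0,0],[0,0,0,0,0,0]]' 68 && python3 -m crank '[[0,0,-0.02,0,0,0],[0,0,-0.04,0,0,0],[0,0,-0.05,0,0,0],[0,0,-0.06,0,0,0],[-0.05,0,0,0,0,0]]' && python3 -m crank '[[-0.05,0,0,0,0,0],[-0.03,0,0,0,0,0],[0,0,0,0,0,0],[0,0,0,0,0,0]]' && python3 - <<'E'
from h import *
st()
for f,n in(('wrist','w10'),('scene','s10')):
  c=snap(f,n)['color']; h=cv2.cvtColor(c,cv2.COLOR_BGR2HSV)
  m=cv2.inRange(h,(5,170,90),(18,255,255)); k,l,s,ce=cv2.connectedComponentsWithStats(m)
  for i in range(1,k):
    if s[i,4]>40: print(n,s[i].tolist(),ce[i].round(1))
  u=np.array([np.cos(.24),np.sin(.24),0]);v=np.array([-u[1],u[0],0]); o=np.array([471,-311,0])
  P=[proj(n,o+a*44*u+b*19*v+[0,0,z]) for a in(-1,1) for b in(-1,1) for z in(184,)]
  print('pred top corners',np.round(P,1).tolist(),'neck bottom',np.round([proj(n,o+a*44*u+b*19*v+[0,0,140]) for a in(-1,1) for b in(-1,1)],1).tolist())
  g=cv2.inRange(h,(45,120,40),(75,255,255)); print('green',g.sum()/255, np.argwhere(g).mean(0) if g.any() else '', proj(n,[684,46,22]))
E
```

```text
time: 27.65
tool_pos: [473.9, -310.6, 150.6]
tcp_rot: [-3.141, 0.0, 0.238]
contact_force: [-2.1, 2.1, 6.8]
grip_width: 37.7
finger_force: 30.0
time: 28.15
tool_pos: [473.7, -310.5, 149.8]
tcp_rot: [-3.14, 0.001, 0.238]
contact_force: [-0.3, 0.6, 0.2]
grip_width: 62.0
finger_force: 0.0
time: 28.78
tool_pos: [428.2, -323.9, 325.1]
tcp_rot: [3.133, -0.006, 0.241]
contact_force: [-0.4, -0.4, -0.5]
grip_width: 62.5
finger_force: 0.0
time: 29.28
tool_pos: [348.0, -341.3, 320.1]
tcp_rot: [-3.14, 0.0, 0.237]
contact_force: [0.1, 0.5, 0.0]
grip_width: 62.3
finger_force: 0.0
29.27 [ 348.  -341.3  320.1] [-3.14   0.     0.237] q [-0.93  0.21  1.44  0.    1.49  0.4 ] F [0.1 0.5 0. ] w 62.3 ff 0.0
w10 [251, 0, 52, 79, 3966] [276.6  38.7]
w10 [253, 86, 49, 10, 466] [276.7  90.5]
w10 [248, 188, 26, 24, 230] [260.7 197.7]
pred top corners [[301.8, 96.4], [252.0, 96.6], [303.3, -32.4], [249.4, -32.2]] neck bottom [[298.5, 97.1], [255.3, 97.3], [299.6, -13.8], [253.3, -13.6]]
green 0.0  [  -3.82070366 -217.46218096]
s10 [105, 244, 15, 13, 49] [111.7 249.6]
s10 [107, 247, 36, 33, 610] [124.4 263. ]
s10 [130, 269, 20, 17, 157] [139.4 277.3]
pred top corners [[102.2, 253.2], [118.3, 240.6], [130.5, 282.7], [146.6, 269.2]] neck bottom [[108.6, 263.2], [124.0, 250.9], [136.0, 291.8], [151.5, 278.8]]
green 740.0 [289.39864865 336.06621622] [334.31834027 289.10855833]
```

The head's top face matches the seated, upright prediction to about 1 px. The roller is at the tray's centre and the gripper is clear, so I'm handing in.

```bash
python3 -c "
from plant import bot
print(bot.close_job())"
```

```text
the job is handed in; nothing more can be done
None
```

The mallet hangs upright in the empty ring, let go, and the roller lies in the tray; I handed the job in at about 29 s with no verdict shown, after viewing 11 pictures instead of the allowed 10.

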